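Set up the kitting tub and hold the parts carousel at the marked cup

TASK

Slide the blue tub with its nuts along the bench, without lifting it, into the yellow taped outline in front of the parts carousel, so that it sits square inside the tape. Then turn the carousel until the cup with the yellow collar faces the tub, and keep the turntable still by gripping its centre knob so that the bolts can be picked out of that cup: finish while still holding the knob, do not let go. Leave the grey tub, the pen pot and the oil bottle where they stand.

Things in the scene. Friction and masses are not known exactly. Their poses are not given: they have to be found in the camera images.
- tub_center (a point): blue open plastic tub, 90 mm (its x) by 62 mm (its y) by 45 mm high, walls 3 mm, about 0.2 kg with three loose nuts lying inside; stands loose on the bench in one of the two white outlines. The point is its centre, half-way up (22.5 mm above the bench); z is up. It can be gripped across the 62 mm from above
- nut0: loose M12 steel hex nut, 18 mm across flats, 10 mm high, in the blue tub; origin at the centre of its underside
- nut1: a second such nut in the blue tub
- nut2: a third such nut in the blue tub
- pick_place: yellow tape outline flat on the bench (no height to speak of), clear inside 114 mm (x) by 86 mm (y), tape 12 mm wide; origin at its centre on the bench. It lies on the front (-x) side of the carousel, its centre 200 mm from the carousel's axis, its x axis pointing at that axis
- carousel: parts carousel; this is its fixed black foot, bolted to the bench. Origin on the turning axis at bench height, z up; its -x axis points at the centre of the yellow outline, which is the front. On it turns a grey tray 240 mm across with six open cups (56 mm across, centres 80 mm from the axis, rims 100 mm above the bench) around a 16 mm centre post with a knob on top. Cups, post and knob are fixed to the tray and turn with it
- turntable (a joint): angle of the carousel's tray against its foot, grows anticlockwise seen from above; turns without end. At 0 and at every full turn (6.283) the cup with the yellow collar is exactly at the front. A light bearing (about 0.03 N m of friction), no spring, stays where it is left
- marked_cup (a point): centre of the rim of the grey cup with a yellow collar (steel hex bolts in it), 80 mm from the turning axis, 100 mm above the bench; turns with the tray
- knob_center (a point): the carousel's round black centre knob; the point is the knob's centre, 44 mm across, 32 mm high (124 to 156 mm above the bench, tapered in over its lowest 5 mm), on the turning axis, 140 mm above the bench. Round, so it may be gripped from above at any yaw; it turns with the tray
- grey_tub_center (a point): the other, grey tub, empty, of the same size, in the other white outline; not to be moved. The point is its centre, half-way up
- park_left: white tape outline on the bench, as large as the yellow one, to the +y side of the yellow one; origin at its centre
- park_right: white tape outline on the -y side of the yellow one; origin at its centre
- pen_pot: black round pot 72 mm across, 95 mm high, with markers and a yellow ruler up to about 210 mm; loose, not to be moved; origin at the centre of its underside
- oil_bottle: white plastic oil bottle with red cap, 54 mm across, 130 mm high; loose, not to be moved; origin at the centre of its underside
Not all that is in view belongs to the job. There is more than one size of the part that bears tub_center; the job needs the middle-sized.

How it is judged:
On the way, in this order (a step that is already met when the one before it is completed fails the run):
1. the blue tub stands square inside the yellow outline (x of tub_center in the frame of pick_place between -0.012 and 0.012 m and y of tub_center in the frame of pick_place between -0.012 and 0.012 m and angle between the x axis of tub_center and the x axis of pick_place, either way round below 0.2 rad and height (world z) of tub_center below 0.026 m and angle between tub_center's own z axis and vertical below 0.08 rad), for 0.3 s.
2. the knob is gripped and the cup with the yellow collar faces the tub, turntable still (y of marked_cup in the frame of carousel between -0.012 and 0.012 m and x of marked_cup in the frame of carousel below 0 m and velocity of joint turntable between -0.05 and 0.05 rad/s and contact force between the fingers and carousel above 3 N and distance between the grasp point and knob_center below 0.025 m), for 0.3 s.
At the end, for the whole second after the job is handed in: Blue tub flat in the yellow outline (12 mm each way, square within 0.2 rad), its nuts in it; yellow-collared cup facing it (12 mm sideways from the line between carousel axis and outline centre, 8.6 deg); turntable still (below 0.05 rad/s); fingers gripping the knob with over 3 N (all of step 1 and all of step 2 and x of nut0 in the frame of tub_center between -0.045 and 0.045 m and y of nut0 in the frame of tub_center between -0.031 and 0.031 m and height (world z) of each of nut0, nut1, nut2 below 0.04 m and x of nut1 in the frame of tub_center between -0.045 and 0.045 m and y of nut1 in the frame of tub_center between -0.031 and 0.031 m and x of nut2 in the frame of tub_center between -0.045 and 0.045 m and y of nut2 in the frame of tub_center between -0.031 and 0.031 m); the arm keeps its last pose, push and grip.
It fails at once if the blue tub was lifted off the bench (more than 8 mm) instead of slid (height (world z) of tub_center above 0.0305 m).
It fails at once if the blue tub was tipped (angle between tub_center's own z axis and vertical above 0.25 rad).
It fails at once if the grey tub was moved (distance of grey_tub_center from where it was at the start of the episode above 0.02 m).
It fails at once if the pen pot was moved (distance of pen_pot from where it was at the start of the episode above 0.02 m).
It fails at once if the oil bottle was moved (distance of oil_bottle from where it was at the start of the episode above 0.02 m).
It also fails if it takes over 72 s, if anything falls off the work surface, if the arm or the gripper's body presses on something with over 40 N, if the wrist force passes 120 N, or if a joint passes its speed limit or range.

ROBOT

A 6-joint arm with a two-finger parallel gripper is mounted at the origin on the work surface. World frame = base frame: x ahead of the robot, y to its left, z up, the work surface at z = 0. Lengths are in m, angles in rad, forces in N, time in s.
With the tool pointing down it reaches from about 0.3 to 0.875 m from the base axis. Payload 6.4 kg.
Tool frame: the origin (TCP) lies midway between the tips of the shut fingers; the grasp point (between the pads) lies ctrl.grip_point_offset behind it (ctrl.grip_point_offset is the distance from the TCP to the grasp point, in m); z points along the fingers, y is the direction in which the jaws open and shut (so a half turn about z gives the same grasp; the last joint's range is limited). The gripper opens to 85 mm and grips with 20 to 120 N. Pads are 22 mm wide; open, the fingers measure 114 mm over their backs; the gripper's body (76 mm by 85 mm) begins 54 mm behind the grasp point. The pads swing forward as they close: fully open they stand 13 mm farther back than shut.
Start: joints at [-1.47, 0.181, 1.607, -0, 1.354, -0.206], TCP at [0.174, -0.548, 0.231] pointing down, gripper open.
Joint ranges: [-2.99, 2.99], [-0.89, 2.07], [0.3, 2.58], [-1.14, 4.28], [0, 2.63], [-3.12, 3.12]. Speed limits (rad/s): [2.57, 2.57, 3.01, 3.14, 3.14, 3.14].

INTERFACE

Orientations are given as a unit quaternion [w, x, y, z].
In Python, from bench import ctrl, viewer gives the robot as it stands.
- The arm moves only by the shell command python3 -m handwheel 'ROWS' [OPENING]. ROWS is JSON, a list of rows, each an object with "travel": the shift along the tool's x, y, z as a fraction of full scale, a list of three; "dr": the turn, a rotation vector about the tool's x, y, z as a fraction of full scale, a list of three. A call has 1 to 20 rows; each row shifts and turns the pose as measured when the row begins, along the tool's axes as they then stand; what a row does not reach is not made up. Full scale, the value 1, is 150 mm for a shift and 30 degrees for a turn. A row lasts 1/12 s, in which the tool goes at most 41.7 mm and 7.16 degrees, less where a joint would pass 70% of its speed; a pose out of reach is approached as far as the arm can. A call with a number of a shift or a turn outside -1 to 1 is refused whole. A call with a gripper value outside its range is refused whole. OPENING is the opening, from -1 (shut) to 1 (fully open), set as the call begins (- or left out, the last holds). The fingers move at their own pace and stop on an object; the grip force is fixed at half the most. Time passes only in rows, so rows that do not move let the fingers close. It gives the time, the measured TCP pose, the force and the opening at its end, in the units of the state.
- ctrl.get_obs(): the state, without advancing time (a new reading comes with each control period).
- viewer.camera(name): name is "side" or "top" or "wrist"; returns the picture (480x640x3 uint8, red, green, blue); there is no depth.
- viewer.get_calibration(name): a dict with "camera_matrix" (3x3 intrinsics, pixels), "R" (3x3) and "t" (3): a world point X has camera coordinates R X + t. Camera axes: x right, y down, z forward; pixel columns grow to the right and rows downward; lengths in m; the calibration is good to about 2 mm. The wrist camera is an equidistant fisheye: a pixel r from the principal point sees the ray r / f radians off the axis. A picture is of the moment at which its call begins: read the wrist's pose just before it. get_calibration takes no time and is no camera call; for the wrist camera it gives the pose at the moment of the call.
- ctrl.hand_in(): hands the job in, once; it reports no verdict.
The state is a dict: "time_s": time; "q": joint angles; "dq": joint speeds; "joint_efforts": joint torques, N m; "eef_pos": TCP position; "eef_rot": TCP orientation; "wrist_force": force on the tool from outside, world axes, zero at the start; "torque": the same for the moment, N m; "opening": opening from 0.0 (shut) to 1.0 (fully open).
Only numpy, scipy, OpenCV 4.12 (cv2) and the standard library are available. Lean on these libraries where they do the work, as an engineer would, in place of code of your own. Each camera call takes 0.05 s, during which the arm holds its last target. There are 200 camera calls.

## Working session

There is one attempt and no reset: what is moved stays moved. The work goes in short steps, Python scripts to look and compute and a shell command to move; the robot and the scene stay as the last step left them, time stands still between calls to the robot, and variables do not carry over. Pictures are saved under pics/ and viewed, about 8 in all and at most 12, crops included, and the job is handed in when it is done.

```bash
mkdir -p pics; ls
cat > h.py <<'E'
import numpy as np, cv2
from bench import ctrl, viewer
def snap(n,f):
    c=viewer.get_calibration(n); im=viewer.camera(n)
    cv2.imwrite('pics/'+f+'.png',im[:,:,::-1]); np.savez('pics/'+f+'.npz',K=c['camera_matrix'],R=c['R'],t=c['t'],fish=(n=='wrist'))
    return im
def ray(f,uv):
    d=np.load('pics/'+f+'.npz');K=d['K'];R=d['R'];t=d['t']
    a=(uv[0]-K[0,2])/K[0,0];b=(uv[1]-K[1,2])/K[1,1]
    if d['fish']:
        r=np.hypot(a,b)+1e-12; v=np.array([a/r*np.sin(r),b/r*np.sin(r),np.cos(r)])
    else: v=np.array([a,b,1.])
    v=R.T@v; return -R.T@t, v/np.linalg.norm(v)
def atz(f,uv,z):
    o,v=ray(f,uv); return o+v*(z-o[2])/v[2]
def tri(*obs):
    A=0;B=0
    rs=[ray(f,u) for f,u in obs]
    for o,v in rs:
        P=np.eye(3)-np.outer(v,v);A=A+P;B=B+P@o
    x=np.linalg.solve(A,B); return x,[np.linalg.norm((np.eye(3)-np.outer(v,v))@(x-o)) for o,v in rs]
def proj(f,X):
    d=np.load('pics/'+f+'.npz');c=d['R']@np.array(X)+d['t'];K=d['K']
    if d['fish']:
        r=np.hypot(c[0],c[1]);th=np.arctan2(r,c[2]);a,b=c[0]/r*th,c[1]/r*th
    else: a,b=c[0]/c[2],c[1]/c[2]
    return K[0,0]*a+K[0,2],K[1,1]*b+K[1,2]
E
python3 - <<'E'
from h import *
for n in ['top','side','wrist']:
    snap(n,n+'0'); c=viewer.get_calibration(n); print(n,c['camera_matrix'][0,0],-c['R'].T@c['t'],c['R'][2])
o=ctrl.get_obs();print(o,ctrl.grip_point_offset)
E
```

```text
pics
top 438.11929812654546 [0.40749335 0.02039088 1.04051349] [ 0.1339512  -0.02388689 -0.9907    ]
side 475.85012294961024 [0.41496519 0.62856594 0.69739681] [ 0.1092484  -0.72290877 -0.68225194]
wrist 371.64829954431775 [ 0.24553083 -0.52548134  0.37285394] [-0.28041035 -0.08808408 -0.95583013]
{'time_s': 0.15, 'q': array([-1.47028696e+00,  1.81386342e-01,  1.60777500e+00,  1.93919012e-05,
        1.35378537e+00, -2.06329939e-01]), 'dq': array([ 0.00099784, -0.00246156, -0.00135047, -0.00024803, -0.00106492,
        0.00090722]), 'joint_efforts': array([ 1.11086421e-03, -4.45261896e+01, -3.51692927e+01, -3.29968407e-04,
        5.84329668e-03, -1.80783832e-05]), 'eef_pos': array([ 0.17364048, -0.54771761,  0.23058373]), 'eef_rot': array([-6.75582506e-04,  9.88254364e-01,  1.52816402e-01,  4.52590443e-05]), 'wrist_force': array([-0.16183692,  0.18631509, -0.40225041]), 'torque': array([-0.00182118,  0.02781662,  0.02026293]), 'opening': 0.9955211977222934} 0.0187
```

View pics/top0.png

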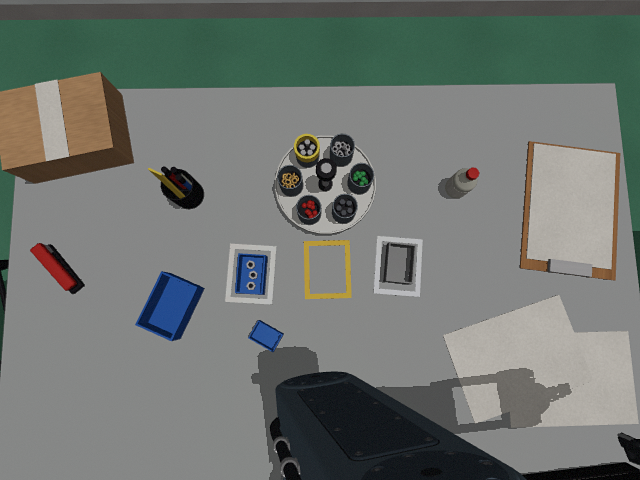

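View pics/side0.png

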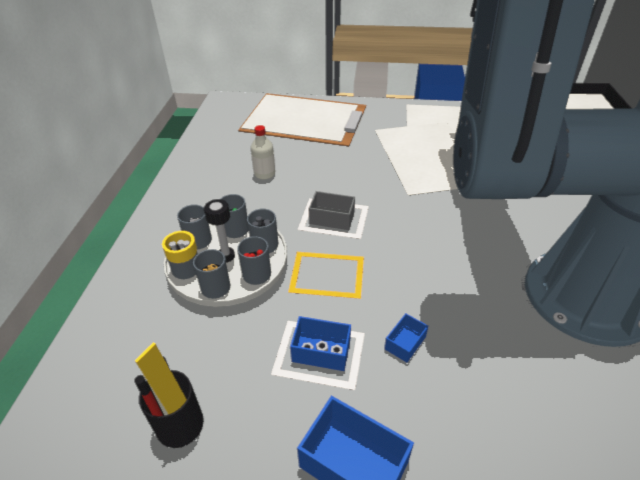

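Top view: there are three blue tubs, a large one at (170,306), a small one at (266,335) and a middle one with three nuts in the left white outline at (251,274). The side view shows the same middle one at (322,345). That one fits: nuts, white outline, middle size. The yellow-collared cup is at the far left of the carousel at (307,149), and the knob is at about (326,170). I'll measure it and confirm in a crop.

Run:
```python
from h import *
def mask(im,lo,hi,box):
    h=cv2.cvtColor(im,cv2.COLOR_BGR2HSV);m=cv2.inRange(h,lo,hi);k=np.zeros_like(m);x0,y0,x1,y1=box;k[y0:y1,x0:x1]=m[y0:y1,x0:x1];return k
def hull(m): return cv2.convexHull(cv2.findNonZero(m))[:,0].astype(float)
def rect(f,pts,z):
    P=np.array([atz(f,p,z)[:2] for p in pts]);r=cv2.minAreaRect((P*1000).astype(np.float32));return np.round(r[0],1),np.round(r[1],1),round(r[2],1)
T=cv2.imread('pics/top0.png');S=cv2.imread('pics/side0.png')
Y=((18,120,80),(35,255,255));B=((105,120,40),(125,255,255))
for f,im,by,bb,bc in [('top0',T,(298,235,358,303),(228,246,274,302),(285,130,325,168)),('side0',S,(285,248,370,300),(280,312,358,378),(155,225,205,270))]:
    print(f,'outline',rect(f,hull(mask(im,*Y,by)),0))
    h=hull(mask(im,*B,bb)); 
    print(' tub px', cv2.approxPolyDP(h.astype(np.float32),2,True)[:,0].tolist()); print(' rim45',rect(f,h,.045))
    c=hull(mask(im,*Y,bc)); (u,v),_,_=cv2.fitEllipse(c.astype(np.float32)); print(' collar px',u,v,[atz(f,(u,v),z).round(4) for z in (.085,.1)])
a=T[130:310,220:380];b=S[190:385,160:370]
o=np.zeros((600,800,3),np.uint8);a=cv2.resize(a,(400,450),interpolation=3);b=cv2.resize(b,(400,371),interpolation=3);o[:450,:400]=a;o[:371,400:]=b
cv2.imwrite('pics/crop0.png',o)
```

```text
top0 outline (array([ 4.85e+02, -1.00e-01]), array([109.4, 138.1]), 89.1)
 tub px [[265.0, 255.0], [263.0, 293.0], [235.0, 292.0], [238.0, 254.0]]
 rim45 (array([474.5, 173.8]), array([66.2, 89.7]), 85.3)
 collar px 306.4939880371094 147.39755249023438 [array([0.7548, 0.0421, 0.085 ]), array([0.7494, 0.0418, 0.1   ])]
side0 outline (array([486.8,  -4.5]), array([138. , 110.7]), 0.1)
 tub px [[350.0, 325.0], [343.0, 370.0], [292.0, 360.0], [291.0, 343.0], [299.0, 317.0]]
 rim45 (array([476.7, 186.6]), array([88., 92.]), 85.3)
 collar px 185.6952362060547 250.8802947998047 [array([0.742 , 0.0456, 0.085 ]), array([0.734 , 0.0599, 0.1   ])]
```

View pics/crop0.png

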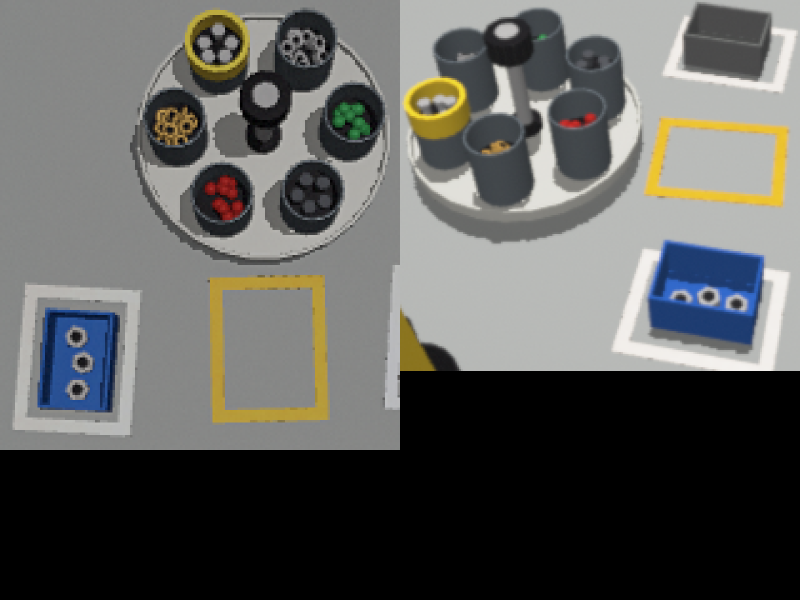

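The crop confirms it: the middle tub holds the three nuts in the left white outline. The yellow outline measures 138 x 110 mm, as expected, and is centred at about (0.486, -0.002) with its yaw close to 0. The tub yaw is about -4.7°. Next I triangulate the rim and knob, then turn the tool and move over the tub.

```bash
python3 - <<'E'
from h import *
for n,a,b in [('rim -x-y',(263,293),(350,325)),('rim +x-y',(265,255),(299,317)),('rim +x+y',(238,254),(291,343)),('knob',(326.4,170),(216.7,212)),('collar',(306.5,147.4),(180,241))]:
    x,r=tri(('top0',a),('side0',b)); print(n,x.round(4),np.round(r,4))
E
R='{"travel":[0,0,0],"dr":[0,0,0.187]}'; true
python3 -m handwheel '[{"travel":[0,0,0],"dr":[0,0,0.19]},{"travel":[0,0,0],"dr":[0,0,0.19]},{"travel":[0,0,0],"dr":[0,0,0.19]},{"travel":[0,0,0],"dr":[0,0,0.19]}]' 1
python3 -m handwheel '[{"travel":[0.08,-0.25,0],"dr":[0,0,0]},{"travel":[0.08,-0.25,0],"dr":[0,0,0]},{"travel":[0.08,-0.25,0],"dr":[0,0,0]},{"travel":[0.08,-0.25,0],"dr":[0,0,0]},{"travel":[0.08,-0.25,0],"dr":[0,0,0]},{"travel":[0.08,-0.25,0],"dr":[0,0,0]},{"travel":[0.08,-0.25,0],"dr":[0,0,0]},{"travel":[0.08,-0.25,0],"dr":[0,0,0]},{"travel":[0.08,-0.25,0],"dr":[0,0,0]},{"travel":[0.08,-0.25,0],"dr":[0,0,0]},{"travel":[0.08,-0.25,0],"dr":[0,0,0]},{"travel":[0.08,-0.25,0],"dr":[0,0,0]},{"travel":[0.08,-0.25,0],"dr":[0,0,0]},{"travel":[0.08,-0.25,0],"dr":[0,0,0]},{"travel":[0.08,-0.25,0],"dr":[0,0,0]},{"travel":[0.08,-0.25,0],"dr":[0,0,0]},{"travel":[0.08,-0.25,0],"dr":[0,0,0]}]'
```

```text
rim -x-y [0.4305 0.1464 0.0433] [0.0004 0.0004]
rim +x-y [0.517  0.1414 0.0455] [0.0011 0.0011]
rim +x+y [0.5199 0.2009 0.0552] [0.0015 0.0015]
knob [ 6.847e-01 -2.000e-04  1.446e-01] [0.0017 0.0017]
collar [0.7485 0.0418 0.1055] [0.0011 0.0011]
time_s: 0.48
eef_pos: [0.1735, -0.5467, 0.2289]
eef_rot: [-0.002, 0.999, -0.053, -0.0]
wrist_force: [1.0, 0.1, -0.5]
opening: 1.002
time_s: 1.9
eef_pos: [0.4541, 0.0869, 0.2287]
eef_rot: [-0.003, 0.998, -0.064, 0.001]
wrist_force: [0.9, -0.8, 1.0]
opening: 1.0
```

```bash
cat > go.py <<'E'
import sys
from h import *
from scipy.spatial.transform import Rotation as Ro
x,y,z,yaw=map(float,sys.argv[1:5]);o=ctrl.get_obs()
R=Ro.from_quat(o['eef_rot'],scalar_first=True)
c,s=np.cos(np.radians(yaw)),np.sin(np.radians(yaw))
G=Ro.from_matrix(np.array([[c,s,0],[s,-c,0],[0,0,-1]]))
print('pos',o['eef_pos'].round(4),'q',o['q'].round(2),'yaw',np.degrees(np.arctan2(*R.as_matrix()[[1,0],0])).round(2))
print('travel now-axes',(R.inv().apply(np.array([x,y,z])-o['eef_pos'])/.15).round(3),'goal-axes',(G.inv().apply(np.array([x,y,z])-o['eef_pos'])/.15).round(3),'dr',((R.inv()*G).as_rotvec(degrees=True)/30).round(3))
E
python3 go.py 0.4755 0.1735 0.19 -4
```

```text
pos [0.4541 0.0869 0.2287] q [-0.07 -0.08  1.88  0.01  1.33  1.62] yaw -7.29
travel now-axes [ 0.067 -0.589  0.262] goal-axes [ 0.102 -0.586  0.258] dr [-0.012 -0.005 -0.11 ]
```

```bash
python3 -m handwheel '[{"travel":[0,0,0],"dr":[-0.01,0,-0.11]},{"travel":[0.03,-0.15,0.06],"dr":[0,0,0]},{"travel":[0.03,-0.15,0.06],"dr":[0,0,0]},{"travel":[0.03,-0.15,0.06],"dr":[0,0,0]},{"travel":[0.01,-0.08,0.06],"dr":[0,0,0]},{"travel":[0,0,0],"dr":[0,0,0]}]'
python3 go.py 0.4755 0.1735 0.19 -4; python3 -c "
from h import *
snap('wrist','w1')"
```

```text
time_s: 2.4
eef_pos: [0.4758, 0.1786, 0.191]
eef_rot: [-0.001, 1.0, -0.027, 0.002]
wrist_force: [-0.1, 0.1, 0.5]
opening: 0.999
pos [0.4758 0.1786 0.191 ] q [0.12 0.07 1.82 0.   1.25 1.75] yaw -3.13
travel now-axes [0.    0.034 0.007] goal-axes [0.001 0.034 0.007] dr [-0.005 -0.007  0.029]
```

View pics/w1.png

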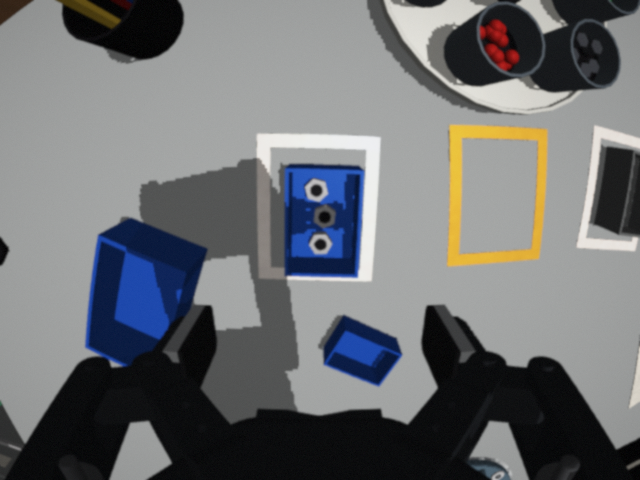

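The wrist view shows the tub with its rim from about (286,166) to (362,276), with the pads on either side. I'll measure tub and outline from here.

```bash
cat > mt.py <<'E'
from h import *
def meas(f,col,box,z):
    im=cv2.imread('pics/'+f+'.png');h=cv2.cvtColor(im,cv2.COLOR_BGR2HSV);m=cv2.inRange(h,*col);k=np.zeros_like(m);x0,y0,x1,y1=box;k[y0:y1,x0:x1]=m[y0:y1,x0:x1]
    hu=cv2.convexHull(cv2.findNonZero(k));P=np.array([atz(f,p,z)[:2] for p in hu[:,0].astype(float)])
    r=cv2.minAreaRect((P*1000).astype(np.float32));print(f,z,'px',cv2.approxPolyDP(hu,3,True)[:,0].tolist(),'c',np.round(r[0],1),'size',np.round(r[1],1),'ang',round(r[2],1))
Y=((18,120,80),(35,255,255));B=((105,100,20),(130,255,255))
E
python3 - <<'E'
from mt import *
meas('w1',B,(272,150,375,285),.045); meas('w1',Y,(440,110,560,275),0.)
for a,b in [((286,166),(238,254)),((363,167),(265,255)),((358,277),(263,293))]: print([v if i else v for i,v in enumerate(tri(('w1',a),('top0',b)))])
E
```

```text
w1 0.045 px [[363, 170], [357, 275], [285, 274], [284, 169], [289, 165], [322, 165]] c [479.2 175.2] size [61.9 92. ] ang 85.6
w1 0.0 px [[545, 129], [545, 188], [538, 257], [448, 265], [450, 125]] c [486.7  -0.9] size [137.8 110.2] ang 0.1
[array([0.52313013, 0.20535805, 0.01990644]), [np.float64(0.002037145677055655), np.float64(0.0020371456770556105)]]
[array([0.5191147 , 0.14146794, 0.0320196 ]), [np.float64(0.00229170403477155), np.float64(0.0022917040347717062)]]
[array([0.42983045, 0.14710841, 0.04234691]), [np.float64(0.0006854930429370222), np.float64(0.0006854930429370682)]]
```

```bash
python3 -m handwheel '[{"travel":[0.01,0.03,0],"dr":[-0.005,-0.007,0.046]},{"travel":[0,0,0],"dr":[0,0,0]},{"travel":[0,0,0.15],"dr":[0,0,0]},{"travel":[0,0,0.15],"dr":[0,0,0]},{"travel":[0,0,0.15],"dr":[0,0,0]},{"travel":[0,0,0.15],"dr":[0,0,0]},{"travel":[0,0,0.1],"dr":[0,0,0]},{"travel":[0,0,0],"dr":[0,0,0]}]'
python3 go.py 0.4775 0.174 0.011 -4.5
```

```text
time_s: 3.12
eef_pos: [0.4829, 0.1651, 0.0902]
eef_rot: [0.001, 0.999, -0.046, 0.006]
wrist_force: [-0.9, -0.5, 0.2]
opening: 0.999
pos [0.4829 0.1651 0.0902] q [ 0.1   0.21  1.89 -0.    1.03  1.76] yaw -5.23
travel now-axes [-0.048 -0.056  0.528] goal-axes [-0.041 -0.056  0.528] dr [ 0.001 -0.024 -0.024]
```

```bash
python3 -m handwheel '[{"travel":[-0.04,-0.056,0],"dr":[0,-0.024,-0.02]},{"travel":[0,0,0],"dr":[0,0,0]}]'
python3 go.py 0.4775 0.174 0.011 -4.5
```

```text
time_s: 3.28
eef_pos: [0.4778, 0.1728, 0.0913]
eef_rot: [0.0, 0.999, -0.042, -0.001]
wrist_force: [-0.7, -0.0, 0.3]
opening: 0.999
pos [0.4778 0.1728 0.0913] q [ 0.11  0.21  1.88 -0.    1.05  1.77] yaw -4.8
travel now-axes [-0.002 -0.008  0.535] goal-axes [-0.003 -0.008  0.535] dr [ 0.001  0.002 -0.01 ]
```

```bash
python3 -m handwheel '[{"travel":[0,-0.008,0.1],"dr":[0,0,-0.01]},{"travel":[0,0,0.1],"dr":[0,0,0]},{"travel":[0,0,0.1],"dr":[0,0,0]},{"travel":[0,0,0.1],"dr":[0,0,0]},{"travel":[0,0,0.05],"dr":[0,0,0]},{"travel":[0,0,0.0],"dr":[0,0,0]}]'
python3 go.py 0.4775 0.174 0.011 -4.5
```

```text
time_s: 3.78
eef_pos: [0.4867, 0.1753, 0.0325]
eef_rot: [-0.001, 0.999, -0.039, 0.009]
wrist_force: [-0.3, -0.7, -0.3]
opening: 1.002
pos [0.4867 0.1753 0.0325] q [ 0.12  0.32  1.89 -0.    0.91  1.77] yaw -4.44
travel now-axes [-0.063  0.013  0.142] goal-axes [-0.061  0.013  0.143] dr [-0.005 -0.033  0.002]
```

```bash
python3 -m handwheel '[{"travel":[-0.06,0.013,0.05],"dr":[0,-0.033,0]},{"travel":[-0.005,0,0.05],"dr":[0,-0.004,0]},{"travel":[-0.005,0,0.05],"dr":[0,-0.004,0]},{"travel":[0,0,0],"dr":[0,0,0]}]'
python3 go.py 0.4775 0.174 0.011 -4.5
```

```text
time_s: 4.12
eef_pos: [0.4779, 0.1745, 0.0117]
eef_rot: [-0.002, 0.999, -0.039, -0.0]
wrist_force: [-0.1, 0.0, 0.2]
opening: 1.004
pos [0.4779 0.1745 0.0117] q [0.11 0.36 1.91 0.01 0.88 1.76] yaw -4.42
travel now-axes [-0.002  0.004  0.005] goal-axes [-0.002  0.004  0.005] dr [-0.007  0.002  0.003]
```

```bash
python3 -m handwheel '[{"travel":[0,0,0],"dr":[0,0,0]},{"travel":[0,0,0],"dr":[0,0,0]},{"travel":[0,0,0],"dr":[0,0,0]},{"travel":[0,0,0],"dr":[0,0,0]},{"travel":[0,0,0],"dr":[0,0,0]},{"travel":[0,0,0],"dr":[0,0,0]}]' -1
python3 go.py 0.4862 -0.001 0.0117 0;  python3 -c "
from h import *
snap('side','s1')
print(ctrl.get_obs()['opening'])"
```

```text
time_s: 4.62
eef_pos: [0.4781, 0.1746, 0.012]
eef_rot: [-0.002, 0.999, -0.039, -0.0]
wrist_force: [1.1, 0.6, -1.6]
opening: 0.712
pos [0.4781 0.1746 0.012 ] q [0.11 0.36 1.91 0.01 0.88 1.76] yaw -4.42
travel now-axes [ 0.144  1.163 -0.002] goal-axes [0.054 1.171 0.002] dr [-0.008  0.001 -0.147]
0.7137579624878185
```

```bash
python3 -m handwheel '[{"travel":[0.005,0.04,0],"dr":[0,0,-0.02]},{"travel":[0.005,0.06,0],"dr":[0,0,-0.02]},{"travel":[0.005,0.08,0],"dr":[0,0,-0.02]},{"travel":[0.005,0.08,0],"dr":[0,0,-0.02]},{"travel":[0.005,0.08,0],"dr":[0,0,-0.02]},{"travel":[0,0,0],"dr":[0,0,0]}]'
python3 go.py 0.4862 -0.001 0.0117 0
```

```text
time_s: 5.17
eef_pos: [0.4793, 0.1211, 0.012]
eef_rot: [-0.002, 1.0, -0.008, -0.0]
wrist_force: [-0.7, -0.4, -2.5]
opening: 0.715
pos [0.4793 0.1211 0.012 ] q [0.   0.33 1.94 0.01 0.87 1.59] yaw -0.96
travel now-axes [ 0.06   0.813 -0.001] goal-axes [0.046 0.814 0.002] dr [-0.008  0.    -0.032]
```

```bash
python3 -m handwheel '[{"travel":[0.005,0.06,0],"dr":[0,0,-0.005]},{"travel":[0.005,0.08,0],"dr":[0,0,0]},{"travel":[0.005,0.08,0],"dr":[0,0,0]},{"travel":[0.005,0.08,0],"dr":[0,0,0]},{"travel":[0.005,0.08,0],"dr":[0,0,0]},{"travel":[0.005,0.08,0],"dr":[0,0,0]},{"travel":[0.005,0.08,0],"dr":[0,0,0]},{"travel":[0.005,0.08,0],"dr":[0,0,0]},{"travel":[0,0.05,0],"dr":[0,0,0]},{"travel":[0,0,0],"dr":[0,0,0]}]'
python3 go.py 0.4862 -0.001 0.0117 0
```

```text
time_s: 6.0
eef_pos: [0.4846, 0.015, 0.0121]
eef_rot: [-0.002, 1.0, -0.006, 0.001]
wrist_force: [0.7, 0.2, -1.4]
opening: 0.715
pos [0.4846 0.015  0.0121] q [-0.22  0.31  1.97  0.01  0.86  1.36] yaw -0.66
travel now-axes [0.012 0.107 0.002] goal-axes [0.01  0.107 0.003] dr [-0.009 -0.003 -0.022]
```

```bash
python3 -m handwheel '[{"travel":[0.01,0.06,0],"dr":[0,0,-0.022]},{"travel":[0,0.05,0],"dr":[0,0,0]},{"travel":[0,0,0],"dr":[0,0,0]},{"travel":[0,0,0],"dr":[0,0,0]}]'
python3 go.py 0.4862 -0.001 0.0117 0
python3 - <<'E'
from mt import *
snap('wrist','w2');snap('top','t2');snap('side','s2')
a=cv2.imread('pics/w2.png');b=cv2.imread('pics/s2.png')
cv2.imwrite('pics/c2.png',np.hstack([cv2.resize(a,(400,300)),cv2.resize(b[150:450,150:550],(400,300))]))
E
```

```text
time_s: 6.33
eef_pos: [0.4858, -0.0013, 0.0121]
eef_rot: [-0.003, 1.0, -0.0, 0.001]
wrist_force: [-0.3, 0.5, -0.1]
opening: 0.715
pos [ 0.4858 -0.0013  0.0121] q [-0.25  0.31  1.96  0.01  0.86  1.31] yaw -0.04
travel now-axes [ 0.002 -0.002  0.002] goal-axes [ 0.003 -0.002  0.002] dr [-0.011 -0.002 -0.001]
```

View pics/c2.png

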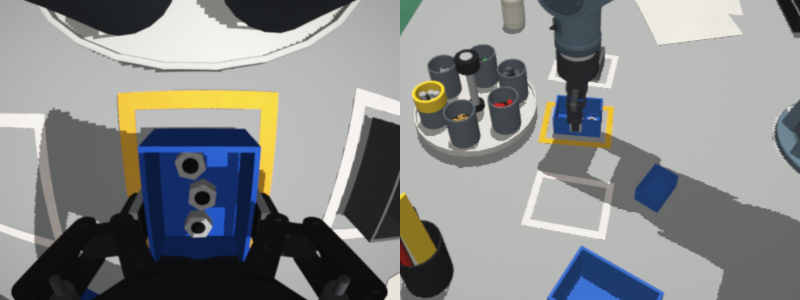

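The tub is in the yellow outline with all three nuts inside. I'll check its x offset, then release.

```bash
python3 - <<'E'
from mt import *
for p in [(139*1.6,149*1.6),(260*1.6,147*1.6)]: print(atz('w2',p,.045).round(4))
for p in [(119*1.6,94*1.6),(278*1.6,92*1.6)]: print('outer tape',atz('w2',p,0).round(4))
E
python3 -m handwheel '[{"travel":[0,0,0],"dr":[0,0,0]},{"travel":[0,0,0],"dr":[0,0,0]},{"travel":[0,0,0],"dr":[0,0,0]},{"travel":[0,0,0],"dr":[0,0,0]},{"travel":[0,0,0],"dr":[0,0,0]},{"travel":[0,0,0],"dr":[0,0,0]}]' 1
python3 go.py 0.4862 -0.001 0.0117 0
```

```text
[0.5288 0.0285 0.045 ]
[ 0.5298 -0.0323  0.045 ]
outer tape [0.5549 0.0534 0.    ]
outer tape [ 0.556  -0.0554  0.    ]
time_s: 6.98
eef_pos: [0.4863, 0.0003, 0.0126]
eef_rot: [-0.003, 1.0, 0.001, 0.001]
wrist_force: [-0.0, -0.0, 0.1]
opening: 0.998
pos [4.863e-01 3.000e-04 1.260e-02] q [-0.25  0.31  1.96  0.01  0.86  1.32] yaw 0.1
travel now-axes [-0.001  0.009  0.006] goal-axes [-0.001  0.009  0.006] dr [-0.011 -0.004  0.003]
```

Tub centre is about (0.484, -0.002) and outline (0.486, -0.001), well within tolerance. I'm rising now.

```bash
python3 -m handwheel '[{"travel":[0,0.005,-0.06],"dr":[0,0,0]},{"travel":[0,0,-0.08],"dr":[0,0,0]},{"travel":[0,0,-0.1],"dr":[0,0,0]},{"travel":[0,0,-0.15],"dr":[0,0,0]},{"travel":[0,0,-0.2],"dr":[0,0,0]},{"travel":[0,0,-0.25],"dr":[0,0,0]},{"travel":[0,0,-0.25],"dr":[0,0,0]},{"travel":[0,0,-0.25],"dr":[0,0,0]},{"travel":[0,0,-0.2],"dr":[0,0,0]},{"travel":[0,0,-0.1],"dr":[0,0,0]},{"travel":[0,0,0],"dr":[0,0,0]}]'
python3 go.py 0.6 0 0.24 0
python3 - <<'E'
from mt import *
snap('wrist','w3')
E
```

```text
time_s: 7.9
eef_pos: [0.4829, -0.0019, 0.2756]
eef_rot: [-0.003, 1.0, 0.001, 0.0]
wrist_force: [1.5, -0.0, -0.2]
opening: 1.002
pos [ 0.4829 -0.0019  0.2756] q [-0.25 -0.07  1.78  0.01  1.43  1.31] yaw 0.07
travel now-axes [ 0.781 -0.01   0.237] goal-axes [ 0.781 -0.012  0.237] dr [-0.012 -0.     0.002]
```

View pics/w3.png

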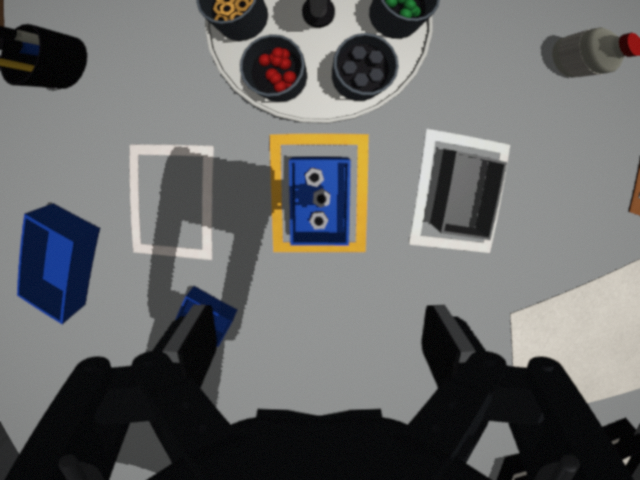

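The tub sits square inside the tape (rim about (290,157) to (350,243)) with its nuts. I'll measure it, then approach the knob.

```bash
python3 - <<'E'
from mt import *
meas('w3',B,(278,150,362,248),.045); meas('w3',Y,(262,125,375,258),0.)
E
python3 -m handwheel '[{"travel":[0.1,0,0],"dr":[0,0,0]},{"travel":[0.13,0,0],"dr":[0,0,0]},{"travel":[0.13,0,0],"dr":[0,0,0]},{"travel":[0.13,0,0],"dr":[0,0,0]},{"travel":[0.13,0,0],"dr":[0,0,0]},{"travel":[0.1,0,0],"dr":[0,0,0]},{"travel":[0,0,0],"dr":[0,0,0]},{"travel":[0,0,0],"dr":[0,0,0]}]'
python3 go.py 0.685 0 0.26 0
python3 - <<'E'
from mt import *
snap('wrist','w4')
E
```

```text
w3 0.045 px [[349, 159], [347, 244], [292, 244], [289, 159]] c [486.9  -1.2] size [62.5 91. ] ang 89.9
w3 0.0 px [[364, 251], [273, 250], [270, 135], [367, 135]] c [487.2  -0.7] size [137.1 110.4] ang 0.0
time_s: 8.62
eef_pos: [0.5878, -0.0004, 0.2609]
eef_rot: [-0.005, 1.0, 0.0, -0.009]
wrist_force: [0.3, -0.3, -0.8]
opening: 0.999
pos [ 5.878e-01 -4.000e-04  2.609e-01] q [-0.21  0.2   1.53  0.01  1.44  1.36] yaw 0.03
travel now-axes [ 0.648 -0.003 -0.007] goal-axes [ 0.648 -0.003  0.006] dr [-0.019  0.036  0.001]
```

View pics/w4.png

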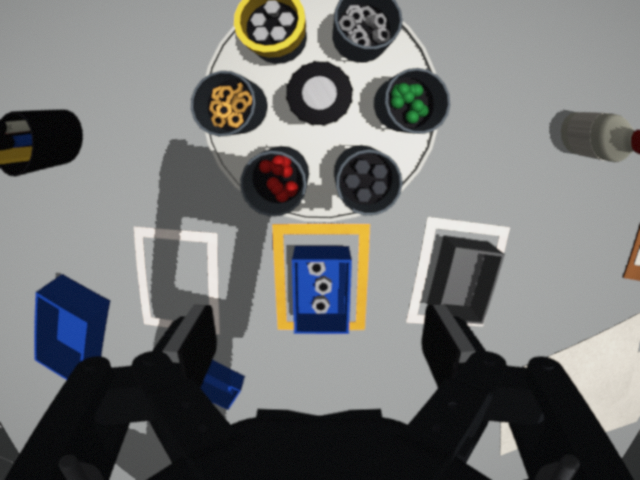

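Tub matches outline within 1 mm. The knob is at (320,93) and the yellow cup at (270,22). I'll work out the axis and the cup angle.

```bash
python3 - <<'E'
from mt import *
k=atz('w4',(320,93),.15);print('knob',k.round(4),'tri',tri(('w4',(320,93)),('top0',(326.4,168.5)),('side0',(217,208))))
P=np.array([atz('w4',p,.1)[:2] for p in [(270,22),(225,103),(274,181),(369,181),(415,100),(367,21)]])
c=P.mean(0);print('axis',c.round(4))
for i,p in enumerate(P):
    a=np.degrees(np.arctan2(*(p-c)[::-1]));print(p.round(4),np.linalg.norm(p-c).round(4),(a-60*i).round(1))
E
python3 go.py 0.6855 0 0.26 0
```

```text
knob [ 0.687  -0.0007  0.15  ] tri (array([ 0.6849832 , -0.00073169,  0.15335326]), [np.float64(0.0017378386940516387), np.float64(0.0014675947835857321), np.float64(0.00062686131821579)])
axis [ 6.863e-01 -4.000e-04]
[0.7521 0.0395] 0.077 31.2
[0.6856 0.0767] 0.0771 30.5
[0.6196 0.0374] 0.0767 30.4
[ 0.6197 -0.0406] 0.0778 -328.8
[ 0.6879 -0.0773] 0.077 -328.7
[ 0.7527 -0.038 ] 0.0764 -329.5
pos [ 5.874e-01 -4.000e-04  2.607e-01] q [-0.21  0.2   1.53  0.01  1.44  1.36] yaw 0.02
travel now-axes [ 0.654 -0.003 -0.008] goal-axes [ 0.654 -0.003  0.004] dr [-0.019  0.037  0.001]
```

Marked cup is at about +30.8°, so it needs +149° (anticlockwise), which is within joint 6's range. Moving over the knob.

```bash
python3 -m handwheel '[{"travel":[0.1,0,0],"dr":[-0.01,0.037,0]},{"travel":[0.13,0,0],"dr":[0,0,0]},{"travel":[0.13,0,0],"dr":[0,0,0]},{"travel":[0.12,0,0],"dr":[0,0,0]},{"travel":[0.12,0,0],"dr":[0,0,0]},{"travel":[0,0,0],"dr":[0,0,0]},{"travel":[0,0,0],"dr":[0,0,0]}]'
python3 go.py 0.686 -0.0005 0.121 0
```

```text
time_s: 9.25
eef_pos: [0.6783, 0.0002, 0.2576]
eef_rot: [-0.002, 1.0, -0.0, 0.0]
wrist_force: [-0.1, 0.1, -0.0]
opening: 0.996
pos [6.783e-01 2.000e-04 2.576e-01] q [-0.18  0.39  1.29  0.    1.46  1.39] yaw -0.03
travel now-axes [0.051 0.009 0.911] goal-axes [0.052 0.005 0.911] dr [-0.008 -0.002 -0.001]
```

```bash
python3 -m handwheel '[{"travel":[0.05,0.005,0],"dr":[-0.008,0,0]},{"travel":[0,0,0.12],"dr":[0,0,0]},{"travel":[0,0,0.15],"dr":[0,0,0]},{"travel":[0,0,0.15],"dr":[0,0,0]},{"travel":[0,0,0.1],"dr":[0,0,0]},{"travel":[0,0,0],"dr":[0,0,0]},{"travel":[0,0,0],"dr":[0,0,0]}]'
python3 go.py 0.686 -0.0005 0.122 0
```

```text
time_s: 9.83
eef_pos: [0.6856, -0.0007, 0.1802]
eef_rot: [0.001, 1.0, -0.0, 0.003]
wrist_force: [-0.7, 0.0, 0.6]
opening: 0.999
pos [ 0.6856 -0.0007  0.1802] q [-0.17  0.46  1.35 -0.    1.32  1.4 ] yaw -0.03
travel now-axes [ 0.    -0.003  0.388] goal-axes [ 0.003 -0.002  0.388] dr [ 0.005 -0.013 -0.001]
```

```bash
python3 -m handwheel '[{"travel":[0.003,0,0.08],"dr":[0,-0.013,0]},{"travel":[0,0,0.1],"dr":[0,0,0]},{"travel":[0,0,0.1],"dr":[0,0,0]},{"travel":[0,0,0.09],"dr":[0,0,0]},{"travel":[0,0,0],"dr":[0,0,0]},{"travel":[0,0,0],"dr":[0,0,0]}]'
python3 go.py 0.686 -0.0005 0.122 0
```

```text
time_s: 10.33
eef_pos: [0.6884, -0.0013, 0.1245]
eef_rot: [0.002, 1.0, -0.0, 0.003]
wrist_force: [0.3, -0.3, -0.2]
opening: 1.0
pos [ 0.6884 -0.0013  0.1245] q [-0.17  0.52  1.38 -0.    1.23  1.4 ] yaw -0.03
travel now-axes [-0.016 -0.005  0.017] goal-axes [-0.016 -0.005  0.017] dr [ 0.008 -0.012 -0.001]
```

```bash
python3 -m handwheel '[{"travel":[-0.016,-0.005,0.017],"dr":[0.008,-0.012,0]},{"travel":[0,0,0],"dr":[0,0,0]}]'
python3 go.py 0.686 -0.0005 0.122 0
python3 -m handwheel '[{"travel":[0,0,0],"dr":[0,0,0]},{"travel":[0,0,0],"dr":[0,0,0]},{"travel":[0,0,0],"dr":[0,0,0]},{"travel":[0,0,0],"dr":[0,0,0]},{"travel":[0,0,0],"dr":[0,0,0]},{"travel":[0,0,0],"dr":[0,0,0]},{"travel":[0,0,0],"dr":[0,0,0]},{"travel":[0,0,0],"dr":[0,0,0]}]' -1
python3 go.py 0.686 -0.0005 0.122 149
```

```text
time_s: 10.5
eef_pos: [0.6859, -0.0004, 0.122]
eef_rot: [-0.0, 1.0, -0.0, -0.0]
wrist_force: [0.6, -0.6, -0.8]
opening: 1.0
pos [ 6.859e-01 -4.000e-04  1.220e-01] q [-0.17  0.52  1.39  0.    1.23  1.4 ] yaw -0.03
travel now-axes [ 0.001  0.    -0.   ] goal-axes [ 0.001  0.    -0.   ] dr [-0.001  0.001 -0.001]
time_s: 11.17
eef_pos: [0.6871, 0.0005, 0.1247]
eef_rot: [-0.001, 1.0, -0.0, 0.001]
wrist_force: [0.2, 0.6, -0.4]
opening: 0.493
pos [6.871e-01 5.000e-04 1.247e-01] q [-0.17  0.52  1.38  0.    1.23  1.4 ] yaw -0.04
travel now-axes [-0.007  0.007  0.018] goal-axes [ 0.003 -0.009  0.018] dr [ 0.006 -0.007 -4.968]
```

The knob is gripped (opening about 42 mm). I'll turn a first part and check it.

```bash
python3 -m handwheel '[{"travel":[0,0,0],"dr":[0,0,-0.08]},{"travel":[0,0,0],"dr":[0,0,-0.15]},{"travel":[0,0,0],"dr":[0,0,-0.15]},{"travel":[0,0,0],"dr":[0,0,-0.15]},{"travel":[0,0,0],"dr":[0,0,-0.15]},{"travel":[0,0,0],"dr":[0,0,-0.15]},{"travel":[0,0,0],"dr":[0,0,-0.15]},{"travel":[0,0,0],"dr":[0,0,-0.08]},{"travel":[0,0,0],"dr":[0,0,0]}]'
python3 go.py 0.686 -0.0005 0.1235 149
```

```text
time_s: 11.92
eef_pos: [0.687, 0.0008, 0.1247]
eef_rot: [-0.001, 0.958, 0.286, 0.002]
wrist_force: [0.4, 0.0, -0.7]
opening: 0.491
pos [0.687  0.0008 0.1247] q [-0.17  0.52  1.38  0.    1.23  0.82] yaw 33.25
travel now-axes [-0.01   0.004  0.008] goal-axes [ 0.001 -0.011  0.008] dr [ 0.005 -0.008 -3.858]
```

```bash
python3 -m handwheel '[{"travel":[0,0,0],"dr":[0,0,-0.1]},{"travel":[0,0,0],"dr":[0,0,-0.2]},{"travel":[0,0,0],"dr":[0,0,-0.2]},{"travel":[0,0,0],"dr":[0,0,-0.2]},{"travel":[0,0,0],"dr":[0,0,-0.2]},{"travel":[0,0,0],"dr":[0,0,-0.2]},{"travel":[0,0,0],"dr":[0,0,-0.2]},{"travel":[0,0,0],"dr":[0,0,-0.2]},{"travel":[0,0,0],"dr":[0,0,-0.2]},{"travel":[0,0,0],"dr":[0,0,-0.2]},{"travel":[0,0,0],"dr":[0,0,-0.2]},{"travel":[0,0,0],"dr":[0,0,-0.2]},{"travel":[0,0,0],"dr":[0,0,-0.2]},{"travel":[0,0,0],"dr":[0,0,-0.2]},{"travel":[0,0,0],"dr":[0,0,-0.2]},{"travel":[0,0,0],"dr":[0,0,-0.2]},{"travel":[0,0,0],"dr":[0,0,-0.1]},{"travel":[0,0,0],"dr":[0,0,0]},{"travel":[0,0,0],"dr":[0,0,0]}]'
python3 go.py 0.686 -0.0005 0.1235 149
```

```text
time_s: 13.5
eef_pos: [0.6862, 0.0008, 0.1248]
eef_rot: [-0.001, 0.405, 0.915, 0.0]
wrist_force: [-0.2, 1.4, -1.1]
opening: 0.492
pos [0.6862 0.0008 0.1248] q [-0.17  0.52  1.38  0.    1.24 -0.91] yaw 132.28
travel now-axes [-0.006 -0.007  0.008] goal-axes [-0.004 -0.008  0.008] dr [ 0.    -0.005 -0.557]
```

```bash
python3 -m handwheel '[{"travel":[0,0,0],"dr":[0,0,-0.12]},{"travel":[0,0,0],"dr":[0,0,-0.15]},{"travel":[0,0,0],"dr":[0,0,-0.15]},{"travel":[0,0,0],"dr":[0,0,-0.14]},{"travel":[0,0,0],"dr":[0,0,0]},{"travel":[0,0,0],"dr":[0,0,0]}]'
python3 go.py 0.686 -0.0005 0.1235 149
python3 - <<'E'
from mt import *
w=snap('wrist','w5');t=snap('top','t5');s=snap('side','s5')
a=cv2.imread('pics/w5.png');b=cv2.imread('pics/t5.png')[120:320,200:450];c=cv2.imread('pics/s5.png')[160:360,140:390]
cv2.imwrite('pics/c5.png',np.vstack([np.hstack([cv2.resize(b,(400,320)),cv2.resize(c,(400,320))]),cv2.resize(np.hstack([a,a*0]),(800,280))]))
E
```

```text
time_s: 14.0
eef_pos: [0.686, 0.0007, 0.1248]
eef_rot: [-0.001, 0.269, 0.963, -0.0]
wrist_force: [0.4, 0.2, -1.6]
opening: 0.493
pos [0.686  0.0007 0.1248] q [-0.17  0.52  1.38  0.    1.24 -1.2 ] yaw 148.81
travel now-axes [-0.004 -0.007  0.008] goal-axes [-0.004 -0.007  0.009] dr [-0.001 -0.005 -0.006]
```

View pics/c5.png

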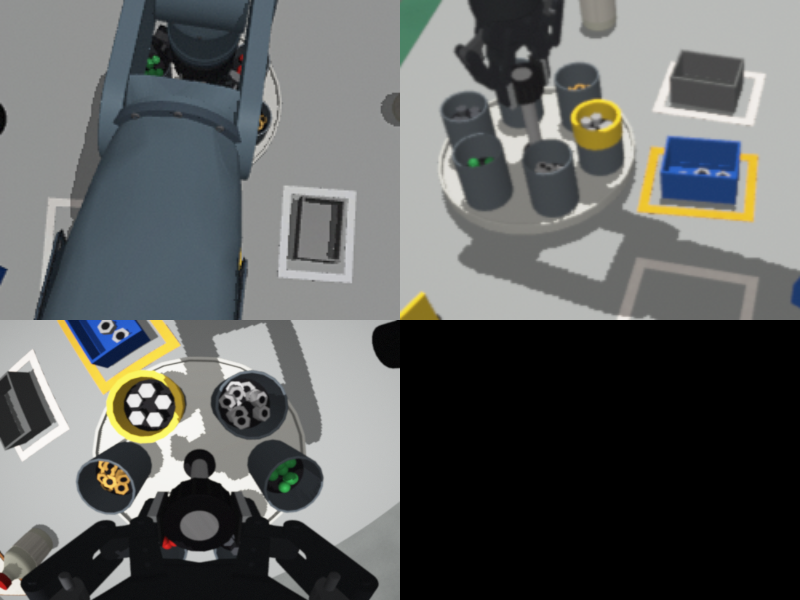

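The yellow-collared cup now faces the tub. I'll measure its sideways offset in both views, using the collar rim.

Run:
```python
from mt import *
x=(146*1.6,86*480/280);s=(140+(597-400)*250/400,160+116*200/320)
# dark interior of the cup bounds rim: fit ellipse to the inner contour of the yellow ring
im=cv2.imread('pics/w5.png');m=cv2.inRange(cv2.cvtColor(im,cv2.COLOR_BGR2HSV),*Y);m[:85]=0;m[:,:160]=0;m[220:]=0;m[:,305:]=0
cs,h=cv2.findContours(m,cv2.RETR_CCOMP,cv2.CHAIN_APPROX_NONE)
for c,hh in zip(cs,h[0]):
    if len(c)>60: e=cv2.fitEllipse(cv2.convexHull(c));print('hole' if hh[3]>=0 else 'outer',np.round(e[0],1),np.round(e[1],1),atz('w5',e[0],.1).round(4))
print(atz('w5',x,.1).round(4),atz('s5',s,.1).round(4),'tri',tri(('w5',x),('s5',s)))
P=[atz('w5',(u*1.6,(v-320)*480/280),.1)[:2].round(4) for u,v in [(146,406),(250,404),(114,477),(286,477)]];print(P)
meas('s5',B,(300,240,350,300),.045)
```

```text
outer [225.8 142.8] [123.9 142.7] [0.6039 0.0009 0.1   ]
hole [238.6 146.2] [84.  91.1] [0.6086 0.005  0.1   ]
[0.6078 0.0028 0.1   ] [ 0.6054 -0.0028  0.1   ] tri (array([0.60608943, 0.00257089, 0.10377213]), [np.float64(0.0022336654149869833), np.float64(0.002233665414986963)])
[array([0.6078, 0.0028]), array([0.6456, 0.0679]), array([ 0.6426, -0.0539]), array([0.7148, 0.0652])]
s5 0.045 px [[349, 286], [304, 283], [307, 246], [349, 248]] c [484.2  14.6] size [ 90.  101.2] ang 0.1
```

The cup is at y of about +1 to +5 mm by wrist camera and -3 mm by side camera, against a ±12 mm limit, so no correction is needed. I hold still and hand in.

```bash
python3 -m handwheel '[{"travel":[0,0,0],"dr":[0,0,0]},{"travel":[0,0,0],"dr":[0,0,0]},{"travel":[0,0,0],"dr":[0,0,0]},{"travel":[0,0,0],"dr":[0,0,0]},{"travel":[0,0,0],"dr":[0,0,0]},{"travel":[0,0,0],"dr":[0,0,0]},{"travel":[0,0,0],"dr":[0,0,0]},{"travel":[0,0,0],"dr":[0,0,0]}]'
python3 -c "
from h import *
o=ctrl.get_obs();print(np.abs(o['dq']).max(),o['opening']);print(ctrl.hand_in())"
```

```text
time_s: 14.82
eef_pos: [0.686, 0.0007, 0.1247]
eef_rot: [-0.001, 0.27, 0.963, -0.0]
wrist_force: [0.5, 0.7, -0.4]
opening: 0.497
0.0027641280034780787 0.49711379079753243
the job is handed in; nothing more can be done
None
```

The job is done and handed in at 14.8 s, with the gripper still holding the carousel knob. `hand_in` gives no verdict, so what follows is from my own checks.

- **Tub:** I gripped the middle-sized blue tub across its 62 mm and slid it without lifting. After release, the wrist camera put its centre within about 1 mm of the outline's, square to within 0.2°, with all three nuts inside.
- **Carousel:** I gripped the knob and turned it 149° anticlockwise, so the cup with the yellow collar faces the tub. The wrist camera puts that cup 1 to 5 mm to the +y side and the side camera about 3 mm to the -y side. They disagree in sign, but both are well inside the 12 mm limit.
- **Hold:** the opening is about 42 mm on the 44 mm knob. The grasp point is about 3 mm above the knob's stated height, and the arm's joints are still (below 0.003 rad/s). I had no direct reading of the finger force.
- **Other things:** the grey tub looks to be in place in the last pictures. The pen pot and oil bottle are only partly in view there, and I never moved near them. I did not measure any of the three.
- **Check that failed:** a last side-camera measurement of the tub was unusable because its visible side wall spoiled the outline. In the picture it still stands inside the tape.

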